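# Set the spindle speed with the edge thumbwheel and start

### The arm

A 7-joint arm with a two-finger parallel gripper is mounted at the origin on a cart in front of the work surface, level with it; the furniture and walls round the work are solid. World frame = base frame: x ahead of the robot, y to its left, z up, the work surface at z = 0. Lengths are in m, angles in rad, forces in N, time in s.
With the tool pointing down it reaches from about 0.4 to 0.75 m from the base axis. Payload 19.5 kg.
Tool frame: the origin (TCP) lies at the very end of the fingers, on their centre line; the grasp point (between the pads) lies 19 mm behind it; z points along the fingers, y is the line along which they close (so a half turn about z gives the same grasp; the last joint's range is limited). The gripper opens to 85 mm and grips with 20 to 120 N. Pads are 22 mm wide; open, the fingers measure 114 mm over their backs; the gripper's body (76 mm by 85 mm) begins 54 mm behind the grasp point. The pads swing forward as they close: fully open they stand 13 mm farther back than shut.
Start: joints at [1.288, 0.707, -0.028, 1.485, 0.022, 0.951, -0.075], TCP at [0.137, -0.558, 0.231] pointing down, gripper open.
Joint ranges: [-2.71, 2.71], [-0.32, 2.16], [-1.57, 1.52], [0, 2.45], [-1.46, 4.6], [0, 2.02], [-2.83, 2.83]. Speed limits (rad/s): [1.89, 1.89, 2.57, 2.57, 3.01, 3.01, 3.01].

### API

Orientations are given as a 3x3 rotation matrix whose columns are the frame's x, y, z axes.
In Python, from bench import robot gives the robot as it stands.
- The arm moves only by the shell command python3 -m creep 'ROWS' [FORCE]. ROWS is JSON, a list of rows, each an object of numbers: "grip": the opening, from -1 (shut) to 1 (fully open), so that 0 is half open; "tx", "ty", "tz": the shift along the tool's x, y, z in mm; "yaw": the turn about the tool's z in rad. A call has 1 to 5 rows; each row shifts and turns the commanded pose from where the row before left it, along the tool's axes as they then stand; what a row does not reach is not made up. A row lasts 1/12 s, in which the tool goes at most 41.7 mm and 7.16 degrees, less where a joint would pass 70% of its speed; a pose out of reach is approached as far as the arm can. A call with a gripper value outside its range is refused whole. The fingers move at their own pace and stop on an object; FORCE is the grip in N (left out, the last holds). Time passes only in rows, so rows that do not move let the fingers close. It gives the time, the measured TCP pose, the force, the opening and the grip force at its end, in the units of the state.
- robot.get_state(): the state, without advancing time (a new reading comes with each control period).
- robot.read_camera(name): name is "scene" or "top"; returns (picture, depth): 384x512x3 uint8, red, green, blue; 384x512 float32, m along the optical axis (not along the pixel's ray), 0 where there is no reading.
- robot.get_calibration(name): a dict with "fovy" (degrees; the focal length in pixels is half the picture's height over the tangent of half this angle, whatever the lens; pixels are square), "cx", "cy" (the principal point, pixels), "rvec" (rotation vector, rad) and "tvec" (3), from world to camera coordinates, as OpenCV has them. Camera axes: x right, y down, z forward; pixel columns grow to the right and rows downward; lengths in m; the calibration is good to about 2 mm. A picture is of the moment at which its call begins. get_calibration takes no time and is no camera call.
- robot.hand_in(): hands the job in; it is judged then, once.
The state is a dict: "clock": time; "joints": joint angles; "qd": joint speeds; "joint_efforts": joint torques, N m; "tool_pos": TCP position; "eef_rot": TCP orientation; "contact_force": force on the tool from outside, world axes, zero at the start; "wrist_torque": the same for the moment, N m; "opening": opening from 0.0 (shut) to 1.0 (fully open); "gripper_force": force on a finger pad.
Only numpy, scipy, OpenCV 4.12 (cv2) and the standard library are available. Lean on these libraries where they do the work, as an engineer would, in place of code of your own. Each camera call takes 0.05 s, during which the arm holds its last target. There are 200 camera calls.

### The job

Set the spindle speed on the bench controller: roll its orange edge thumbwheel until the red pointer stands in the gap of the green clip, let go of the wheel, and only then press the green start button fully down and let it come up again. Work with a light fingertip, never leaning on the controller, and leave the things around it where they are.

Things in the scene. Friction and masses are not known exactly. Their poses are not given: they have to be found in the camera images.
- controller: blue bench controller screwed down, 130 (x) x 200 (y) x 56 mm high, with a flat aluminium top panel 56 mm above its origin; origin at the centre of its underside; z up, x away from its front, y to the left seen from the front. It is delicate: parts bear at most 15 N from the fingers, on panel, wheel and button alike.
- wheel_top (a point): nominal top of the orange ribbed thumbwheel (50 mm diameter, 10 mm wide), 7 mm above the top panel, fixed on the controller. The wheel stands through a 14 x 44 mm slot; its axle lies along the controller's x, so its top rolls along the controller's y. The axle is bent: the real top rises and falls by up to 2.4 mm either way as the wheel turns.
- thumbwheel (a joint): wheel angle, rad; grows as its top moves to the controller's +y; stops at -4 and 4. Turning takes about 4 N at the rim: a fingertip lying on it with under about 6 N slips, 8 to 11 N rolls it. It stays where left and takes several strokes. The axle is on a spring, 8 N per mm from 1 N, and sinks up to 8 mm, so hard pressing brings the finger onto the panel.
- pointer_mark (a point): top of the red pointer, a 3 mm wide bar sunk in the long groove (along the controller's y) of the panel's far half; it is geared to the wheel, 16 mm per rad, and moves to the controller's +y when the wheel's top does. It lies flush with the panel's face (sinking a little while the wheel is pressed) and can only be moved by the wheel.
- green_clip: green fixed set-point clip astride the groove: two prongs along x, with a 10 mm gap between them along y; its origin is the middle of the gap, at the panel's face; its y is the controller's y
- black_clip: black clip of the same shape, which marks another speed, not wanted now
- start_button (a joint): travel of the green start button, m: 0 is up, 0.005 is fully down; a spring brings it up; fully down takes about 3.5 N
- button_top (a point): centre of the top face of the round green start button, 24 mm in diameter, 8 mm above the panel when up
- collet: loose steel collet, about 33 mm in diameter and 40 mm tall, a bystander; origin at its underside
- flanged_bush: loose turned steel bush, about 37 mm in diameter and 38 mm tall, a bystander; origin at its underside
- insert_case: small loose red and white plastic box, 47 x 69 x 18 mm, a bystander; origin at its underside

How it is judged:
By the outcome, as a careful person would: the job done as asked, in the order asked, and still so for the second after the job is handed in, with the robot touching nothing.
It also fails if it takes over 72 s, if anything falls off the work surface, if the arm or the gripper's body presses on something with over 40 N, if the wrist force passes 120 N, or if a joint passes its speed limit or range.

## Working session

There is one attempt and no reset: what is moved stays moved. The work goes in short steps, Python scripts to look and compute and a shell command to move; the robot and the scene stay as the last step left them, time stands still between calls to the robot, and variables do not carry over. Pictures are saved under pics/ and viewed, at most 12 in all, crops included, and the job is handed in when it is done.

```bash
mkdir -p pics; ls; cat > h.py <<'E'
import numpy as np, cv2
from bench import robot
def cam(n):
    im,d=robot.read_camera(n); c=robot.get_calibration(n)
    return im,d,c
def ray(c,u,v,z,shape=(384,512)):
    f=shape[0]/2/np.tan(np.radians(c["fovy"])/2)
    R=cv2.Rodrigues(np.array(c["rvec"],float))[0]; t=np.array(c["tvec"],float)
    o=-R.T@t; d=R.T@np.array([(u-c["cx"])/f,(v-c["cy"])/f,1])
    return o+d*(z-o[2])/d[2]
def save(n,im): cv2.imwrite("pics/"+n+".png",im[:,:,::-1])
E
python3 - <<'E'
from h import *
a=cam("scene");b=cam("top")
save("s0",a[0]);save("t0",b[0])
print(a[2],b[2]);s=robot.get_state();print(s["clock"],s["tool_pos"],s["eef_rot"],s["opening"])
np.savez("t0",im=b[0],d=b[1])
E
```

```text
pics
{'fovy': 44.724352071139, 'cx': 265.19433466768623, 'cy': 193.06358974252421, 'rvec': array([ 0.81845572, -2.38389304,  1.24812534]), 'tvec': array([0.48987446, 0.20740705, 0.65462551])} {'fovy': 48.351053029560376, 'cx': 251.0842711521063, 'cy': 187.758343661344, 'rvec': array([ 2.14762458, -2.05816948,  0.23465716]), 'tvec': array([0.09203004, 0.56526513, 0.85470009])}
0.1 [ 0.13705614 -0.55818599  0.23088619] [[ 9.71160665e-01  2.38425853e-01 -2.74833204e-04]
 [ 2.38426008e-01 -9.71160212e-01  9.38540445e-04]
 [-4.31347658e-05 -9.77000947e-04 -9.99999522e-01]] 1.0038026507390345
```

View pics/s0.png

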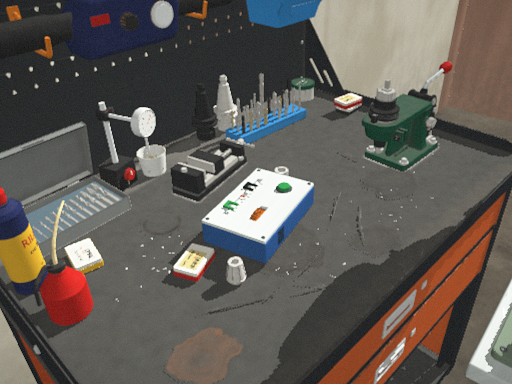

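View pics/t0.png

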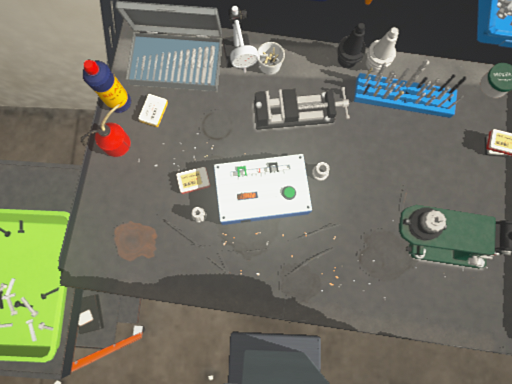

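The scene view shows the controller at about (260,210). In the top view it is at (263,188), with the wheel at (247,196), the button at (289,193), the green clip at (240,171) and the black clip at (274,168). Next I'll measure these.

```bash
cat > m.py <<'E'
from h import *
def blobs(im,lo,hi,box,mn=6):
    h=cv2.cvtColor(im,cv2.COLOR_RGB2HSV)
    m=cv2.inRange(h,lo,hi); k=np.zeros_like(m);x0,y0,x1,y1=box;k[y0:y1,x0:x1]=m[y0:y1,x0:x1]
    n,l,s,c=cv2.connectedComponentsWithStats(k)
    return [(c[i].round(1),s[i,:].tolist()) for i in range(1,n) if s[i,4]>=mn]
E
python3 - <<'E'
from m import *
D=np.load("t0.npz");im,d=D["im"],D["d"];c=robot.get_calibration("top")
B=(205,145,320,230)
for n,lo,hi in(("orange",(5,130,100),(18,255,255)),("green",(50,90,40),(90,255,255)),("red",(0,120,100),(4,255,255)),("red2",(172,100,100),(180,255,255)),("blue",(100,100,40),(125,255,255))):
    for b,s in blobs(im,lo,hi,B,3): print(n,b,s,ray(c,*b,.056).round(4))
h=cv2.cvtColor(im,cv2.COLOR_RGB2HSV);m=cv2.inRange(h,(0,0,170),(180,60,255));k=np.zeros_like(m);k[150:222,213:314]=m[150:222,213:314]
k=cv2.morphologyEx(k,cv2.MORPH_CLOSE,np.ones((9,9)))
cs=max(cv2.findContours(k,0,2)[0],key=cv2.contourArea)
r=cv2.minAreaRect(cs);print(r)
P=np.array([ray(c,*p,.056)[:2] for p in cv2.boxPoints(r)]);print(P.round(4),P.mean(0))
for i in range(4):print(np.linalg.norm(P[i]-P[i-1]),np.degrees(np.arctan2(*(P[i]-P[i-1])[::-1])))
# depth check height at panel
f=192/np.tan(np.radians(c["fovy"])/2);R=cv2.Rodrigues(c["rvec"])[0]
for u,v in((262,205),(230,205)):
    p=R.T@(np.array([(u-c["cx"])/f,(v-c["cy"])/f,1])*d[v,u]-c["tvec"]);print(p)
for p,z in(((197,213),.04),((192,180),.018),((321,171),.038)):print(ray(c,*p,z))
save("t0c",cv2.resize(im[145:230,205:325],None,fx=6.5,fy=6.5,interpolation=cv2.INTER_CUBIC))
a,_,_=cam("scene");save("s0c",cv2.resize(a[160:260,195:325],None,fx=6,fy=6,interpolation=cv2.INTER_CUBIC))
E
```

```text
orange [248.5 195.2] [243, 193, 12, 6, 52] [0.5458 0.1209 0.056 ]
orange [240.7 196.7] [240, 196, 2, 2, 3] [0.5418 0.1375 0.056 ]
green [241.3 169.8] [237, 166, 10, 10, 36] [0.6017 0.139  0.056 ]
green [289. 192.] [284, 187, 11, 11, 91] [0.5566 0.0339 0.056 ]
blue [303.1 212.6] [297, 212, 12, 2, 14] [0.5129 0.0028 0.056 ]
blue [290.5 214. ] [289, 214, 4, 1, 4] [0.5087 0.0296 0.056 ]
blue [265. 217.] [264, 217, 3, 1, 3] [0.4999 0.0837 0.056 ]
blue [274. 216.] [273, 216, 3, 1, 3] [0.5029 0.0646 0.056 ]
blue [257.5 218. ] [256, 218, 4, 1, 4] [0.4971 0.0996 0.056 ]
blue [228.7 222. ] [222, 221, 16, 3, 23] [0.4859 0.1604 0.056 ]
((265.26336669921875, 186.922607421875), (58.210296630859375, 98.13023376464844), 83.0887680053711)
[[ 0.6123  0.2015]
 [ 0.6486 -0.0114]
 [ 0.52   -0.0279]
 [ 0.4857  0.1787]] [0.56663851 0.08521632]
0.12859194442501243 10.174072696792704
0.21596279600296625 -80.32840037392839
0.1296174503755709 -172.70946366222174
0.20945208457049397 99.42033115756008
[0.52581703 0.09102529 0.05473056]
[0.52295024 0.1596471  0.05432771]
[0.50487607 0.23103303 0.04      ]
[0.58326289 0.25047842 0.018     ]
[ 0.61143026 -0.03782946  0.038     ]
```

View pics/t0c.png

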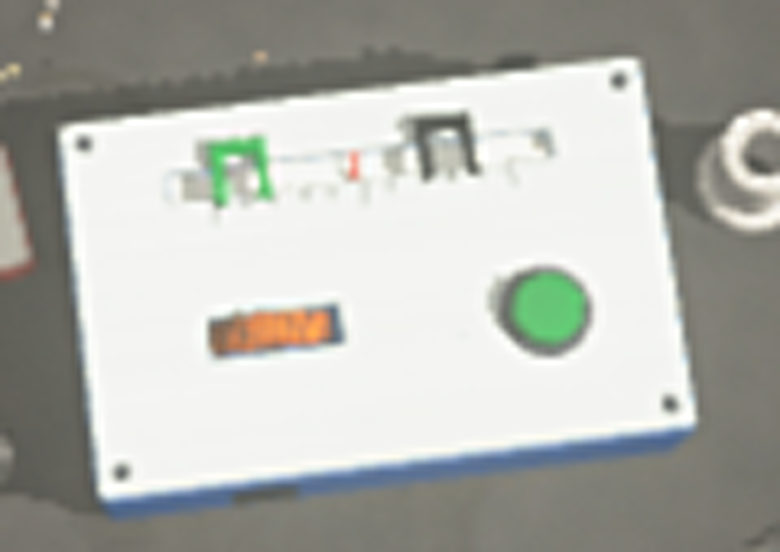

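View pics/s0c.png

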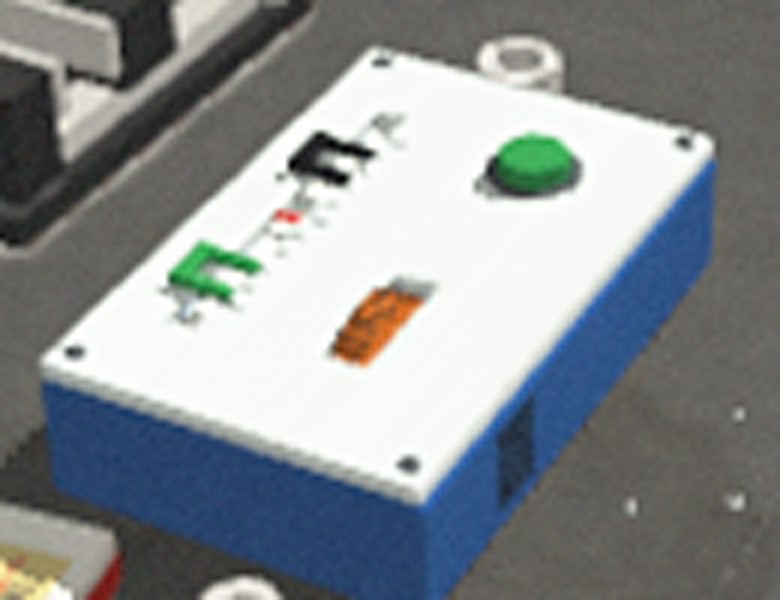

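```bash
cat >> h.py <<'E'
def axes(s,yc):
    "tool-axis components in mm of world vectors"
    return s["eef_rot"].T
E
python3 - <<'E'
from m import *
D=np.load("t0.npz");im,d=D["im"],D["d"];c=robot.get_calibration("top")
q=lambda x,y,z=.056: ray(c,205+(x+.5)/6.5-.5,145+(y+.5)/6.5-.5,z)
K=np.array([q(*p)[:2] for p in((60,125),(640,60),(697,425),(100,495))]);print(K.round(4),K.mean(0).round(4))
y=(K[0]-K[1])+(K[3]-K[2]);x=(K[0]-K[3])+(K[1]-K[2]);print("sides",np.linalg.norm(x)/2,np.linalg.norm(y)/2)
ya=np.arctan2(y[1],y[0])-np.pi/2;xa=np.arctan2(x[1],x[0]);w=(ya*2+xa)/3;print("yaw",ya,xa,w)
C=K.mean(0);R2=np.array([[np.cos(w),-np.sin(w)],[np.sin(w),np.cos(w)]])
for n,p in(("slot",q(276,330)),("button",q(547,307,.064)),("pointer",q(353,165)),("prongL",q(220,200)),("prongR",q(265,196)),("prongL8",q(217,195,.064)),("black",q(447,165))):
    print(n,p[:2].round(4),((p[:2]-C)@R2*1000).round(1))
f=192/np.tan(np.radians(c["fovy"])/2);R=cv2.Rodrigues(c["rvec"])[0]
v,u=np.mgrid[:384,:512];P=np.stack([(u-c["cx"])/f,(v-c["cy"])/f,np.ones_like(u)],-1)*d[...,None]-c["tvec"];P=P@R
print("cam",-R.T@c["tvec"])
G=np.zeros((10,14))
for i in range(10):
  for j in range(14):
    m=(d>0)&(abs(P[...,0]-(.1+.07*i))<.035)&(abs(P[...,1]-(.3-.07*j))<.035)
    G[i,j]=P[...,2][m].max() if m.any() else -1
print("cols y",[round(.3-.07*j,2) for j in range(14)])
for i in range(10):print(round(.1+.07*i,2),G[i].round(2))
s=robot.get_state()
t=np.array([*( q(276,330)[:2]),.2])-s["tool_pos"];print(t,"tool",(s["eef_rot"].T@t*1000).round(),"yaw tool y",np.arctan2(s["eef_rot"][1,1],s["eef_rot"][0,1]))
E
```

```text
[[ 0.6126  0.1998]
 [ 0.644   0.0049]
 [ 0.5194 -0.0158]
 [ 0.4878  0.1791]] [0.566 0.092]
sides 0.12642146471146903 0.19740797344894306
yaw 0.15997077630622614 0.16452679773288464 0.16148945011511232
slot [0.5453 0.124 ] [-15.2  34.9]
button [0.5552 0.0351] [-19.7 -54.4]
pointer [0.603  0.1007] [37.9  2.6]
prongL [0.5889 0.1447] [31.1 48.3]
prongR [0.591  0.1297] [30.7 33.2]
prongL8 [0.5885 0.1455] [30.9 49.2]
black [0.6043 0.0691] [ 34.2 -28.7]
cam [0.35816287 0.11117139 0.95805361]
cols y [0.3, 0.23, 0.16, 0.09, 0.02, -0.05, -0.12, -0.19, -0.26, -0.33, -0.4, -0.47, -0.54, -0.61]
0.1 [-0.91 -0.91 -0.81 -0.22 -0.23 -0.24 -0.26 -0.81 -0.91 -0.91 -0.91 -0.91
 -0.91 -0.91]
0.17 [-0.91 -0.91 -0.02 -0.81 -0.81 -0.81 -0.81 -0.81 -0.91 -0.91 -0.9  -0.91
 -0.91 -0.91]
0.24 [-0.91 -0.91 -0.91 -0.91 -0.91 -0.01  0.    0.    0.    0.    0.01  0.
 -1.   -1.  ]
0.31 [ 0.01  0.01  0.01  0.01  0.01  0.01  0.01  0.01  0.01  0.    0.    0.
 -1.   -1.  ]
0.38 [ 0.    0.01  0.01  0.01  0.01  0.01  0.    0.01  0.    0.    0.    0.
 -1.   -1.  ]
0.45 [ 0.01  0.01  0.01  0.01  0.01  0.01  0.01  0.21  0.21  0.13  0.13  0.
 -1.   -1.  ]
0.52 [ 0.01  0.04  0.06  0.07  0.07  0.05  0.    0.21  0.21  0.13  0.13  0.
 -1.   -1.  ]
0.59 [ 0.02  0.06  0.07  0.06  0.07  0.04  0.    0.    0.01  0.    0.    0.
 -1.   -1.  ]
0.66 [ 0.01  0.01  0.01  0.06  0.06  0.04  0.    0.    0.    0.    0.04  0.04
 -1.   -1.  ]
0.73 [ 0.02  0.01  0.01  0.07  0.06  0.05  0.04  0.    0.    0.    0.04  0.04
 -1.   -1.  ]
[ 0.40820988  0.6822503  -0.03097053] tool [ 559. -565.   31.] yaw tool y -1.3299219002785556
```

The top crop shows the pointer at (353,165), the green gap between the prongs at x≈220 and 265, the slot centre at (276,330) and the button at (547,307). The pointer has to move about +38 mm, or 2.4 rad. I'll rise first, then go across.

```bash
python3 -m creep '[{"grip":-1,"tz":-40},{"grip":-1,"tz":-40},{"grip":-1,"tz":-40,"yaw":0.08},{"grip":-1,"tx":40},{"grip":-1,"tx":40}]' 20
python3 -m creep '[{"tx":40,"grip":-1},{"tx":40,"grip":-1},{"tx":40,"grip":-1},{"tx":21,"ty":-33,"grip":-1},{"tx":21,"ty":-33,"grip":-1}]'
```

```text
schema error: expected keys grip, tx, ty, tz, yaw
schema error: expected keys grip, tx, ty, tz, yaw
```

All five keys are required in every row.

```bash
python3 -m creep '[{"grip":-1,"tx":0,"ty":0,"tz":-40,"yaw":0},{"grip":-1,"tx":0,"ty":0,"tz":-40,"yaw":0},{"grip":-1,"tx":0,"ty":0,"tz":-40,"yaw":0.08},{"grip":-1,"tx":40,"ty":0,"tz":0,"yaw":0},{"grip":-1,"tx":40,"ty":0,"tz":0,"yaw":0}]' 20
python3 -m creep '[{"grip":-1,"tx":40,"ty":0,"tz":0,"yaw":0},{"grip":-1,"tx":40,"ty":0,"tz":0,"yaw":0},{"grip":-1,"tx":40,"ty":0,"tz":0,"yaw":0},{"grip":-1,"tx":21,"ty":-33,"tz":0,"yaw":0},{"grip":-1,"tx":21,"ty":-33,"tz":0,"yaw":0}]'
```

```text
clock: 0.57
tool_pos: [0.2157, -0.5462, 0.3533]
eef_rot: [[0.988, 0.156, 0.001], [0.156, -0.988, -0.003], [0.0, 0.003, -1.0]]
contact_force: [1.8, -0.2, -0.7]
opening: 0.299
gripper_force: 0.0
clock: 0.98
tool_pos: [0.3671, -0.4534, 0.3497]
eef_rot: [[0.987, 0.161, -0.001], [0.161, -0.987, 0.001], [-0.001, -0.001, -1.0]]
contact_force: [2.3, -0.7, 0.1]
opening: 0.001
gripper_force: 0.0
```

```bash
python3 -m creep '[{"grip":-1,"tx":18,"ty":-36,"tz":0,"yaw":0},{"grip":-1,"tx":18,"ty":-36,"tz":0,"yaw":0},{"grip":-1,"tx":18,"ty":-36,"tz":0,"yaw":0},{"grip":-1,"tx":18,"ty":-36,"tz":0,"yaw":0},{"grip":-1,"tx":18,"ty":-36,"tz":0,"yaw":0}]' 
python3 -m creep '[{"grip":-1,"tx":18,"ty":-36,"tz":0,"yaw":0},{"grip":-1,"tx":18,"ty":-36,"tz":0,"yaw":0},{"grip":-1,"tx":18,"ty":-36,"tz":0,"yaw":0},{"grip":-1,"tx":18,"ty":-36,"tz":0,"yaw":0},{"grip":-1,"tx":18,"ty":-36,"tz":0,"yaw":0}]' 
python3 -m creep '[{"grip":-1,"tx":18,"ty":-36,"tz":0,"yaw":0},{"grip":-1,"tx":18,"ty":-36,"tz":0,"yaw":0},{"grip":-1,"tx":18,"ty":-36,"tz":0,"yaw":0},{"grip":-1,"tx":18,"ty":-30,"tz":10,"yaw":0},{"grip":-1,"tx":10,"ty":-20,"tz":30,"yaw":0}]' 
python3 - <<'E'
from h import *
s=robot.get_state();print(s["tool_pos"],s["contact_force"])
t=np.array([.5453,.124,.12])-s["tool_pos"];print((s["eef_rot"].T@t*1000).round(1),s["eef_rot"].round(4))
E
```

```text
clock: 1.4
tool_pos: [0.4255, -0.2605, 0.3513]
eef_rot: [[0.987, 0.16, -0.0], [0.16, -0.987, 0.0], [0.0, -0.0, -1.0]]
contact_force: [0.8, -0.4, -0.6]
opening: 0.004
gripper_force: 0.0
clock: 1.82
tool_pos: [0.4856, -0.0683, 0.3514]
eef_rot: [[0.987, 0.16, -0.0], [0.16, -0.987, 0.0], [-0.0, -0.0, -1.0]]
contact_force: [1.0, -0.8, 0.1]
opening: -0.0
gripper_force: 0.0
clock: 2.23
tool_pos: [0.5427, 0.1028, 0.313]
eef_rot: [[0.987, 0.163, 0.005], [0.163, -0.987, 0.002], [0.005, -0.002, -1.0]]
contact_force: [0.4, 0.6, -0.8]
opening: -0.003
gripper_force: 0.0
[0.54272875 0.10279231 0.3130454 ] [ 0.3967232   0.60429461 -0.83943881]
[  5.  -20.2 193.1] [[ 0.9866  0.1628  0.0047]
 [ 0.1628 -0.9867  0.0023]
 [ 0.0051 -0.0015 -1.    ]]
```

```bash
python3 -m creep '[{"grip":-1,"tx":4,"ty":-4,"tz":40,"yaw":0},{"grip":-1,"tx":0,"ty":-4,"tz":40,"yaw":0},{"grip":-1,"tx":0,"ty":0,"tz":40,"yaw":0},{"grip":-1,"tx":0,"ty":0,"tz":40,"yaw":0},{"grip":-1,"tx":0,"ty":0,"tz":40,"yaw":0}]' 
python3 -m creep '[{"grip":-1,"tx":0,"ty":0,"tz":20,"yaw":0},{"grip":-1,"tx":0,"ty":0,"tz":0,"yaw":0},{"grip":-1,"tx":0,"ty":0,"tz":0,"yaw":0}]' 
python3 - <<'E'
from m import *
s=robot.get_state();print(s["tool_pos"],s["contact_force"])
t=np.array([.5453,.124,.063])-s["tool_pos"];print((s["eef_rot"].T@t*1000).round(1),s["eef_rot"].round(4))
a=cam("scene")[0];b=cam("top")[0]
save("v1",np.hstack([cv2.resize(a[160:260,210:310],(400,400),interpolation=2),cv2.resize(b[140:240,210:310],(400,400),interpolation=2)]))
E
```

```text
clock: 2.65
tool_pos: [0.5435, 0.1074, 0.1096]
eef_rot: [[0.987, 0.16, 0.0], [0.16, -0.987, 0.0], [0.0, -0.0, -1.0]]
contact_force: [1.8, -0.0, 0.3]
opening: 0.002
gripper_force: 0.0
clock: 2.9
tool_pos: [0.5436, 0.1073, 0.0913]
eef_rot: [[0.987, 0.16, -0.001], [0.16, -0.987, -0.0], [-0.001, -0.0, -1.0]]
contact_force: [0.0, -0.4, 0.6]
opening: 0.001
gripper_force: 0.0
[0.54362627 0.10728082 0.09133842] [ 0.00569901 -0.41575357  0.63863159]
[  4.4 -16.2  28.3] [[ 9.871e-01  1.601e-01 -1.200e-03]
 [ 1.601e-01 -9.871e-01 -2.000e-04]
 [-1.200e-03 -0.000e+00 -1.000e+00]]
```

View pics/v1.png

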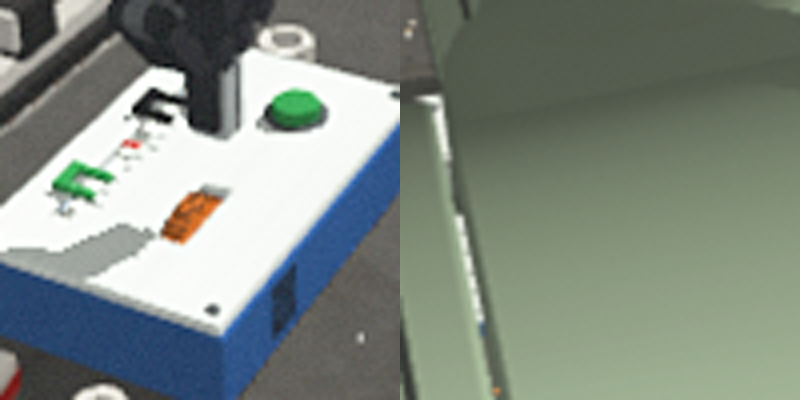

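The scene camera (left panel) sees the pointer at (130,145) and the green clip at (85,180), clear of the arm. The finger is over the panel before the wheel. Now I'll shift over the wheel and go down.

```bash
python3 -m creep '[{"grip":-1,"tx":4,"ty":-4,"tz":0,"yaw":0},{"grip":-1,"tx":0,"ty":-4,"tz":10,"yaw":0},{"grip":-1,"tx":0,"ty":0,"tz":10,"yaw":0},{"grip":-1,"tx":0,"ty":0,"tz":3,"yaw":0},{"grip":-1,"tx":0,"ty":0,"tz":0,"yaw":0}]' | grep -E 'tool|cont'
python3 -m creep '[{"grip":-1,"tx":0,"ty":0,"tz":1,"yaw":0},{"grip":-1,"tx":0,"ty":0,"tz":0,"yaw":0}]'| grep -E 'tool|cont' 
python3 -m creep '[{"grip":-1,"tx":0,"ty":0,"tz":0.5,"yaw":0},{"grip":-1,"tx":0,"ty":0,"tz":0,"yaw":0}]'| grep -E 'tool|cont'
```

```text
tool_pos: [0.5459, 0.1158, 0.0672]
contact_force: [-0.1, 0.4, 0.3]
tool_pos: [0.5465, 0.1157, 0.0673]
contact_force: [-0.3, -0.8, 0.0]
tool_pos: [0.5466, 0.1158, 0.067]
contact_force: [-0.5, -0.7, 0.4]
```

```bash
python3 -m creep '[{"grip":-1,"tx":0,"ty":0,"tz":0.7,"yaw":0},{"grip":-1,"tx":0,"ty":0,"tz":0,"yaw":0},{"grip":-1,"tx":0,"ty":0,"tz":0,"yaw":0}]' | grep -E 'tool|cont'
python3 -m creep '[{"grip":-1,"tx":0,"ty":0,"tz":0.7,"yaw":0},{"grip":-1,"tx":0,"ty":0,"tz":0,"yaw":0},{"grip":-1,"tx":0,"ty":0,"tz":0,"yaw":0}]'| grep -E 'tool|cont'
```

```text
tool_pos: [0.5465, 0.1158, 0.0662]
contact_force: [-0.5, -0.7, 0.2]
tool_pos: [0.5465, 0.1158, 0.0654]
contact_force: [-0.3, 0.3, 0.0]
```

```bash
python3 -m creep '[{"grip":-1,"tx":0,"ty":0,"tz":0.7,"yaw":0},{"grip":-1,"tx":0,"ty":0,"tz":0,"yaw":0},{"grip":-1,"tx":0,"ty":0,"tz":0,"yaw":0}]' | grep -E 'tool|cont'
python3 -m creep '[{"grip":-1,"tx":0,"ty":0,"tz":0.6,"yaw":0},{"grip":-1,"tx":0,"ty":0,"tz":0,"yaw":0},{"grip":-1,"tx":0,"ty":0,"tz":0,"yaw":0}]'| grep -E 'tool|cont'
```

```text
tool_pos: [0.5465, 0.1158, 0.0647]
contact_force: [0.0, 0.1, 0.2]
tool_pos: [0.5464, 0.1159, 0.0641]
contact_force: [0.5, -0.6, -0.9]
```

```bash
python3 -m creep '[{"grip":-1,"tx":0,"ty":0,"tz":0.5,"yaw":0},{"grip":-1,"tx":0,"ty":0,"tz":0,"yaw":0},{"grip":-1,"tx":0,"ty":0,"tz":0,"yaw":0}]' | grep -E 'tool|cont'
```

```text
tool_pos: [0.5465, 0.1158, 0.0636]
contact_force: [-0.6, 0.2, 0.0]
```

```bash
python3 -m creep '[{"grip":-1,"tx":0,"ty":0,"tz":0.6,"yaw":0},{"grip":-1,"tx":0,"ty":0,"tz":0,"yaw":0},{"grip":-1,"tx":0,"ty":0,"tz":0,"yaw":0}]' | grep -E 'tool|cont'
python3 -m creep '[{"grip":-1,"tx":0,"ty":0,"tz":0.5,"yaw":0},{"grip":-1,"tx":0,"ty":0,"tz":0,"yaw":0},{"grip":-1,"tx":0,"ty":0,"tz":0,"yaw":0}]'| grep -E 'tool|cont'
```

```text
tool_pos: [0.5465, 0.1159, 0.063]
contact_force: [0.5, -0.4, -0.5]
tool_pos: [0.5465, 0.1158, 0.0625]
contact_force: [0.8, 0.0, 0.5]
```

```bash
python3 -m creep '[{"grip":-1,"tx":0,"ty":0,"tz":0.5,"yaw":0},{"grip":-1,"tx":0,"ty":0,"tz":0,"yaw":0},{"grip":-1,"tx":0,"ty":0,"tz":0,"yaw":0}]' | grep -E 'tool|cont'
```

```text
tool_pos: [0.5465, 0.1159, 0.0621]
contact_force: [-0.4, 0.0, 3.5]
```

```bash
python3 -m creep '[{"grip":-1,"tx":0,"ty":0,"tz":0.7,"yaw":0},{"grip":-1,"tx":0,"ty":0,"tz":0,"yaw":0},{"grip":-1,"tx":0,"ty":0,"tz":0,"yaw":0}]' | grep -E 'tool|cont'
python3 -m creep '[{"grip":-1,"tx":0,"ty":-1.5,"tz":0,"yaw":0},{"grip":-1,"tx":0,"ty":-1.5,"tz":0,"yaw":0},{"grip":-1,"tx":0,"ty":0,"tz":0,"yaw":0}]' | grep -E 'tool|cont'
python3 -c "
from h import *
s=cam('scene')[0];np.save('sc0.npy',s)"
```

```text
tool_pos: [0.5466, 0.1159, 0.0615]
contact_force: [-1.4, -0.1, 6.2]
tool_pos: [0.5461, 0.1185, 0.0615]
contact_force: [-0.4, -2.6, 6.4]
```

```bash
cat > ptr.py <<'E'
from m import *
im,d,c=cam("scene")
w=.1615;R2=np.array([[np.cos(w),-np.sin(w)],[np.sin(w),np.cos(w)]])
def loc(p): return ((ray(c,*p,.056)[:2]-[.566,.092])@R2*1000).round(1)
for n,lo,hi in(("red",(0,90,90),(4,255,255)),("red2",(172,90,90),(180,255,255)),("green",(50,90,40),(90,255,255))):
    for b,s in blobs(im,lo,hi,(205,170,300,225),2): print(n,b,s[4],loc(b))
E
python3 -m creep '[{"grip":-1,"tx":0,"ty":0,"tz":0.3,"yaw":0},{"grip":-1,"tx":0,"ty":-1.5,"tz":0,"yaw":0},{"grip":-1,"tx":0,"ty":-1.5,"tz":0,"yaw":0},{"grip":-1,"tx":0,"ty":-1.5,"tz":0,"yaw":0},{"grip":-1,"tx":0,"ty":0,"tz":0,"yaw":0}]' | grep -E 'tool|cont'; python3 ptr.py
```

```text
tool_pos: [0.5453, 0.123, 0.0612]
contact_force: [-1.5, -2.5, 8.7]
red [241.  197.4] 5 [33.7  9.3]
green [283.4 186.7] 92 [-19.7 -59. ]
green [229.2 204.4] 62 [41.1 38.3]
```

```bash
python3 -m creep '[{"grip":-1,"tx":0.3,"ty":-1.5,"tz":0.1,"yaw":0},{"grip":-1,"tx":0,"ty":-1.5,"tz":0,"yaw":0},{"grip":-1,"tx":0,"ty":-1.5,"tz":0,"yaw":0},{"grip":-1,"tx":0,"ty":0,"tz":0,"yaw":0}]' | grep -E 'tool|cont'; python3 ptr.py | head -1
```

```text
tool_pos: [0.5447, 0.1274, 0.061]
contact_force: [-1.4, -2.4, 6.5]
red [240.  197.5] 6 [35.2 10.5]
```

```bash
python3 -m creep '[{"grip":-1,"tx":0.3,"ty":-1.5,"tz":0,"yaw":0},{"grip":-1,"tx":0,"ty":-1.5,"tz":0,"yaw":0},{"grip":-1,"tx":0,"ty":-1.5,"tz":0,"yaw":0},{"grip":-1,"tx":0,"ty":0,"tz":0,"yaw":0}]' | grep -E 'tool|cont'; python3 ptr.py | head -1
```

```text
tool_pos: [0.5445, 0.1322, 0.061]
contact_force: [-0.7, -2.2, 4.2]
red [239.5 198.2] 4 [34.8 12.8]
```

```bash
python3 -m creep '[{"grip":-1,"tx":0.3,"ty":0,"tz":0.7,"yaw":0},{"grip":-1,"tx":0,"ty":-1.5,"tz":0.1,"yaw":0},{"grip":-1,"tx":0,"ty":-1.5,"tz":0.1,"yaw":0},{"grip":-1,"tx":0,"ty":-1.5,"tz":0.1,"yaw":0},{"grip":-1,"tx":0,"ty":0,"tz":0,"yaw":0}]' | grep -E 'tool|cont'; python3 ptr.py | head -1
```

```text
tool_pos: [0.544, 0.1369, 0.06]
contact_force: [0.1, -1.0, 5.5]
green [283.4 186.7] 92 [-19.7 -59. ]
```

```bash
python3 -m creep '[{"grip":-1,"tx":0,"ty":0,"tz":-8,"yaw":0},{"grip":-1,"tx":0,"ty":12,"tz":0,"yaw":0},{"grip":-1,"tx":1,"ty":10,"tz":0,"yaw":0},{"grip":-1,"tx":0,"ty":0,"tz":0,"yaw":0},{"grip":-1,"tx":0,"ty":0,"tz":0,"yaw":0}]' | grep -E 'tool|cont'; python3 ptr.py | head -1
python3 - <<'E'
from h import *
a=cam("scene")[0]
save("v2",cv2.resize(a[165:235,205:305],(800,560),interpolation=2))
E
```

```text
tool_pos: [0.5487, 0.1141, 0.0679]
contact_force: [-0.7, 1.1, 0.1]
red [238.8 198.8] 6 [34.9 15.1]
```

View pics/v2.png

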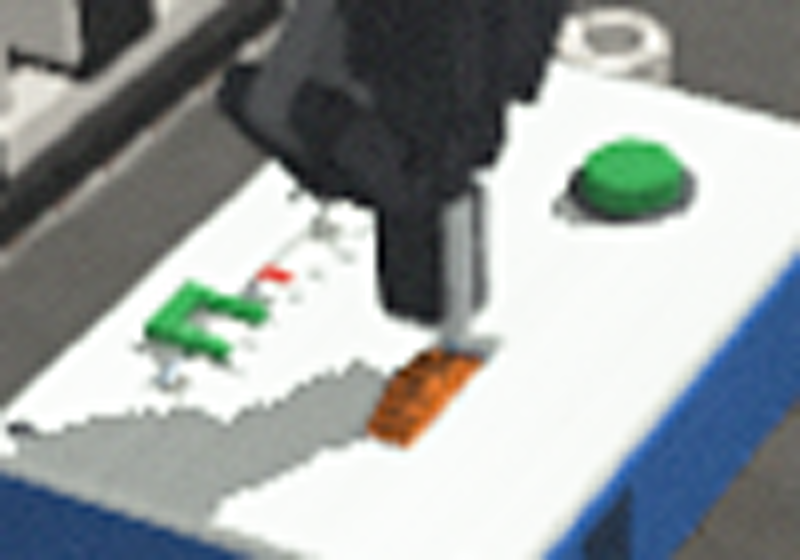

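The crop shows the pointer at (275,275), not yet in the gap, which is around (210,322). It has moved about 10 mm. Next stroke.

```bash
python3 -m creep '[{"grip":-1,"tx":-1,"ty":0,"tz":4,"yaw":0},{"grip":-1,"tx":0,"ty":0,"tz":2.4,"yaw":0},{"grip":-1,"tx":0,"ty":0,"tz":0,"yaw":0},{"grip":-1,"tx":0,"ty":0,"tz":0,"yaw":0}]' | grep -E 'tool|cont'
python3 -m creep '[{"grip":-1,"tx":0,"ty":0,"tz":0.5,"yaw":0},{"grip":-1,"tx":0,"ty":0,"tz":0,"yaw":0},{"grip":-1,"tx":0,"ty":0,"tz":0,"yaw":0}]' | grep -E 'tool|cont'
```

```text
tool_pos: [0.5474, 0.1152, 0.0613]
contact_force: [0.1, -0.2, -0.7]
tool_pos: [0.5475, 0.1151, 0.061]
contact_force: [-0.0, -0.2, 0.9]
```

```bash
python3 -m creep '[{"grip":-1,"tx":0,"ty":0,"tz":0.7,"yaw":0},{"grip":-1,"tx":0,"ty":0,"tz":0,"yaw":0},{"grip":-1,"tx":0,"ty":0,"tz":0,"yaw":0}]' | grep -E 'tool|cont'
```

```text
tool_pos: [0.5476, 0.115, 0.0604]
contact_force: [-0.1, 0.5, 3.3]
```

```bash
python3 -m creep '[{"grip":-1,"tx":0,"ty":0,"tz":0.8,"yaw":0},{"grip":-1,"tx":0,"ty":0,"tz":0,"yaw":0},{"grip":-1,"tx":0,"ty":-1.5,"tz":0,"yaw":0},{"grip":-1,"tx":0,"ty":-1.5,"tz":0.1,"yaw":0},{"grip":-1,"tx":0,"ty":0,"tz":0,"yaw":0}]' | grep -E 'tool|cont'; python3 ptr.py | head -1
```

```text
tool_pos: [0.5472, 0.1175, 0.0597]
contact_force: [0.0, -4.3, 7.5]
red [238.2 199.7] 6 [34.4 18.1]
```

```bash
python3 -m creep '[{"grip":-1,"tx":0,"ty":-1.5,"tz":0.3,"yaw":0},{"grip":-1,"tx":0,"ty":-1.5,"tz":0.1,"yaw":0},{"grip":-1,"tx":0,"ty":-1.5,"tz":0.1,"yaw":0},{"grip":-1,"tx":0,"ty":0,"tz":0,"yaw":0}]' | grep -E 'tool|cont'; python3 ptr.py | head -1
```

```text
tool_pos: [0.5465, 0.1221, 0.0593]
contact_force: [-1.9, -2.8, 11.3]
red [237.2 200.8] 5 [34.1 21.9]
```

```bash
python3 -m creep '[{"grip":-1,"tx":0,"ty":-1.5,"tz":0.1,"yaw":0},{"grip":-1,"tx":0,"ty":-1.5,"tz":0,"yaw":0},{"grip":-1,"tx":0,"ty":-1.5,"tz":0.1,"yaw":0},{"grip":-1,"tx":0,"ty":0,"tz":0,"yaw":0}]' | grep -E 'tool|cont'; python3 ptr.py | head -1
```

```text
tool_pos: [0.5458, 0.1265, 0.0591]
contact_force: [-1.8, -2.4, 11.4]
green [283.4 186.7] 92 [-19.7 -59. ]
```

```bash
sed -i 's/(0,90,90),(4,/(0,70,70),(6,/; s/(172,90,90)/(170,70,70)/' ptr.py; python3 -m creep '[{"grip":-1,"tx":0,"ty":-1.5,"tz":-0.1,"yaw":0},{"grip":-1,"tx":0,"ty":-1.5,"tz":0,"yaw":0},{"grip":-1,"tx":0,"ty":-1.5,"tz":0,"yaw":0},{"grip":-1,"tx":0,"ty":0,"tz":0,"yaw":0}]' | grep -E 'tool|cont'; python3 ptr.py
```

```text
tool_pos: [0.545, 0.131, 0.0592]
contact_force: [-0.7, -3.0, 9.8]
green [283.4 186.7] 92 [-19.7 -59. ]
green [229.1 204.4] 64 [41.2 38.4]
```

```bash
python3 -m creep '[{"grip":-1,"tx":0,"ty":-1.5,"tz":0,"yaw":0},{"grip":-1,"tx":0,"ty":-1.5,"tz":0,"yaw":0},{"grip":-1,"tx":0,"ty":0,"tz":0,"yaw":0}]' | grep -E 'tool|cont'; python3 -m creep '[{"grip":-1,"tx":0,"ty":0,"tz":-8,"yaw":0},{"grip":-1,"tx":0,"ty":10,"tz":0,"yaw":0},{"grip":-1,"tx":0,"ty":9,"tz":0,"yaw":0},{"grip":-1,"tx":0,"ty":0,"tz":0,"yaw":0},{"grip":-1,"tx":0,"ty":0,"tz":0,"yaw":0}]' | grep -E 'tool|cont'; python3 ptr.py
python3 - <<'E'
from h import *
a=cam("scene")[0]
save("v3",cv2.resize(a[180:220,215:275],(780,520),interpolation=2))
E
```

```text
tool_pos: [0.5445, 0.1341, 0.0591]
contact_force: [-0.8, -1.3, 7.1]
tool_pos: [0.5475, 0.1146, 0.0667]
contact_force: [-0.3, 0.7, 0.5]
green [283.5 186.7] 91 [-19.9 -59. ]
green [229.2 204.4] 64 [41.1 38.3]
```

View pics/v3.png

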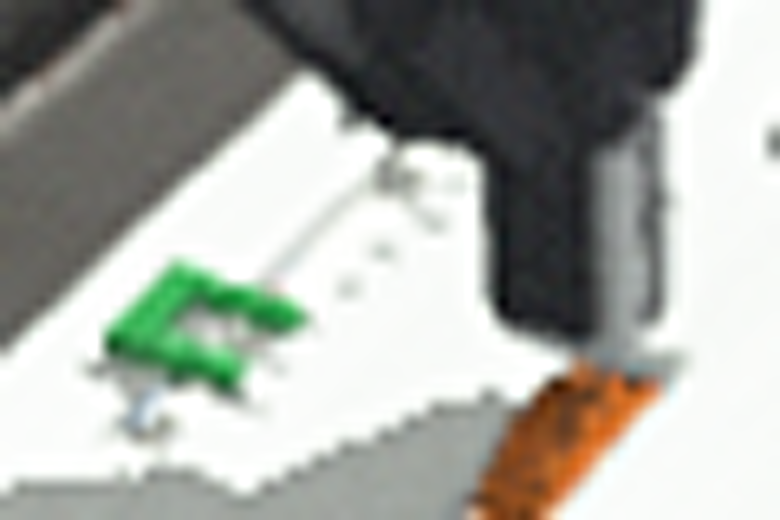

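The pointer is hidden behind the near-right green prong around (270,300), and by dead reckoning sits about 30 of the 42 mm along. Next stroke.

```bash
python3 -m creep '[{"grip":-1,"tx":0,"ty":0,"tz":4,"yaw":0},{"grip":-1,"tx":0,"ty":0,"tz":2,"yaw":0},{"grip":-1,"tx":0,"ty":0,"tz":0,"yaw":0},{"grip":-1,"tx":0,"ty":0,"tz":0,"yaw":0}]' | grep -E 'tool|cont'
python3 -m creep '[{"grip":-1,"tx":0,"ty":0,"tz":0.5,"yaw":0},{"grip":-1,"tx":0,"ty":0,"tz":0,"yaw":0},{"grip":-1,"tx":0,"ty":0,"tz":0,"yaw":0}]' | grep -E 'tool|cont'
```

```text
tool_pos: [0.5473, 0.1158, 0.0607]
contact_force: [0.6, 1.0, 0.3]
tool_pos: [0.5474, 0.1156, 0.0604]
contact_force: [-1.5, 1.2, 2.8]
```

```bash
python3 -m creep '[{"grip":-1,"tx":0,"ty":0,"tz":0.8,"yaw":0},{"grip":-1,"tx":0,"ty":0,"tz":0,"yaw":0},{"grip":-1,"tx":0,"ty":-1.5,"tz":0,"yaw":0},{"grip":-1,"tx":0,"ty":-1.5,"tz":0,"yaw":0},{"grip":-1,"tx":0,"ty":0,"tz":0,"yaw":0}]' | grep -E 'tool|cont'
```

```text
tool_pos: [0.5471, 0.1178, 0.0597]
contact_force: [-1.1, -4.9, 6.7]
```

```bash
python3 -m creep '[{"grip":-1,"tx":0,"ty":-1.5,"tz":0,"yaw":0},{"grip":-1,"tx":0,"ty":-1.5,"tz":0,"yaw":0},{"grip":-1,"tx":0,"ty":0,"tz":0,"yaw":0}]' | grep -E 'tool|cont'; python3 ptr.py
```

```text
tool_pos: [0.5466, 0.1208, 0.0597]
contact_force: [-1.7, -4.1, 7.6]
green [283.4 186.7] 92 [-19.7 -59. ]
green [229.2 204.4] 64 [41.1 38.3]
```

```bash
python3 -m creep '[{"grip":-1,"tx":0,"ty":-1.5,"tz":0.2,"yaw":0},{"grip":-1,"tx":0,"ty":-1.5,"tz":0,"yaw":0},{"grip":-1,"tx":0,"ty":-1.5,"tz":0,"yaw":0},{"grip":-1,"tx":0,"ty":0,"tz":0,"yaw":0}]' | grep -E 'tool|cont'; python3 ptr.py
```

```text
tool_pos: [0.5459, 0.1252, 0.0596]
contact_force: [-2.3, -3.8, 10.9]
red [233.5 205.5] 2 [32.2 37.6]
red2 [231.5 205. ] 2 [36.3 38. ]
green [283.4 186.7] 92 [-19.7 -59. ]
green [229.2 204.4] 63 [41.1 38.3]
```

```bash
python3 -m creep '[{"grip":-1,"tx":0,"ty":-1.5,"tz":-0.1,"yaw":0},{"grip":-1,"tx":0,"ty":-1.5,"tz":-0.1,"yaw":0},{"grip":-1,"tx":0,"ty":0,"tz":0,"yaw":0}]' | grep -E 'tool|cont'; python3 ptr.py
```

```text
tool_pos: [0.5454, 0.1282, 0.0598]
contact_force: [-1.7, -3.5, 9.8]
red [233.  205.7] 3 [32.7 38.6]
green [283.4 186.7] 92 [-19.7 -59. ]
green [229.2 204.4] 64 [41.1 38.3]
```

```bash
python3 -m creep '[{"grip":-1,"tx":0,"ty":-1.5,"tz":0,"yaw":0},{"grip":-1,"tx":0,"ty":-1.5,"tz":0,"yaw":0},{"grip":-1,"tx":0,"ty":0,"tz":0,"yaw":0}]' | grep -E 'tool|cont'; python3 ptr.py; python3 -m creep '[{"grip":-1,"tx":0,"ty":0,"tz":-10,"yaw":0},{"grip":-1,"tx":0,"ty":0,"tz":-20,"yaw":0},{"grip":-1,"tx":0,"ty":0,"tz":0,"yaw":0},{"grip":-1,"tx":0,"ty":0,"tz":0,"yaw":0}]' | grep -E 'tool|cont'; python3 ptr.py
python3 - <<'E'
from h import *
a=cam("scene")[0]
save("v4",cv2.resize(a[190:220,215:260],(780,520),interpolation=2))
E
```

```text
tool_pos: [0.5449, 0.1313, 0.0598]
contact_force: [-2.0, -3.8, 8.8]
green [283.4 186.7] 92 [-19.7 -59. ]
green [229.2 204.4] 64 [41.1 38.3]
tool_pos: [0.5452, 0.1319, 0.0906]
contact_force: [-0.0, -0.1, 0.4]
green [283.4 186.7] 92 [-19.7 -59. ]
green [229.2 204.4] 64 [41.1 38.3]
```

View pics/v4.png

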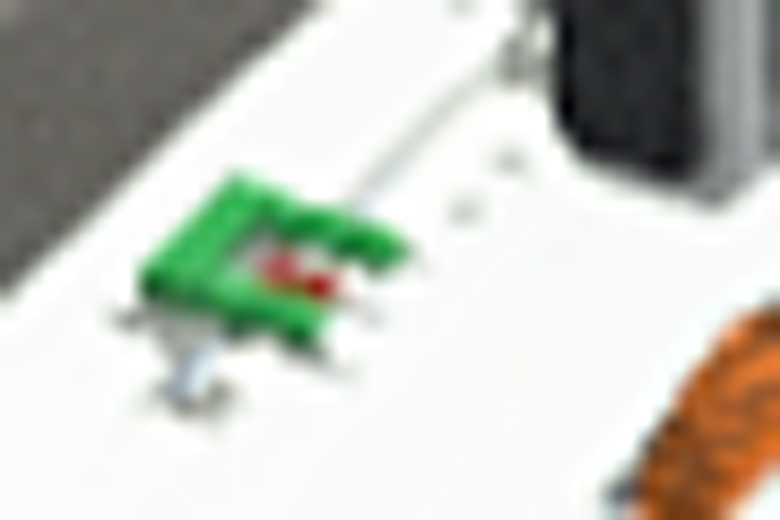

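The pointer now shows in the gap at (295,275). I'll confirm it with the top camera while moving aside to above the button.

```bash
python3 -m creep '[{"grip":-1,"tx":0,"ty":30,"tz":-10,"yaw":0},{"grip":-1,"tx":-3,"ty":35,"tz":0,"yaw":0},{"grip":-1,"tx":-2.5,"ty":32,"tz":0,"yaw":0},{"grip":-1,"tx":0,"ty":0,"tz":0,"yaw":0},{"grip":-1,"tx":0,"ty":0,"tz":0,"yaw":0}]' | grep -E 'clo|tool|cont'; python3 ptr.py
python3 - <<'E'
from m import *
b,_,c=cam("top");a=cam("scene")[0]
save("v5",np.hstack([cv2.resize(b[155:195,215:265],(400,320),interpolation=2),cv2.resize(a[190:222,215:255],(400,320),interpolation=2)]))
for n,lo,hi in(("red",(0,60,60),(8,255,255)),("red2",(170,60,60),(180,255,255)),("green",(50,90,40),(90,255,255))):print(n,blobs(b,lo,hi,(225,155,260,185),2))
E
```

```text
clock: 14.87
tool_pos: [0.5547, 0.0335, 0.099]
contact_force: [0.2, 1.7, -0.5]
red [233. 206.] 3 [32.2 39.3]
green [283.5 186.7] 91 [-19.9 -59. ]
green [229.1 204.7] 54 [40.7 39.2]
red [(array([242.6, 171.3]), [242, 170, 2, 4, 7])]
red2 []
green [(array([241. , 169.7]), [238, 167, 8, 9, 25])]
```

View pics/v5.png

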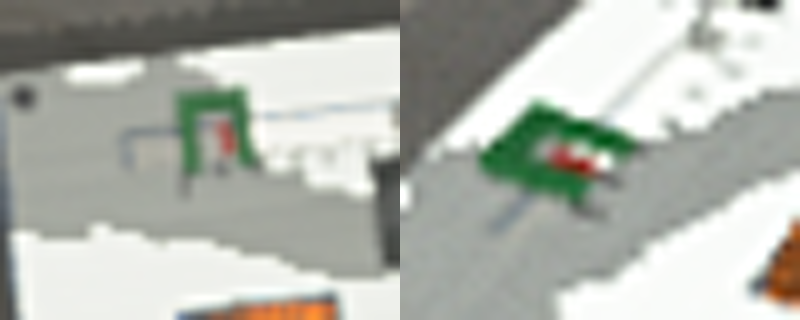

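In the top view (left) the pointer at (228,137) stands inside the gap but about 2.4 mm towards its right prong. One small extra stroke of about 4 mm will centre it.

```bash
python3 -m creep '[{"grip":-1,"tx":2,"ty":-30,"tz":0,"yaw":0},{"grip":-1,"tx":2,"ty":-30,"tz":0,"yaw":0},{"grip":-1,"tx":1,"ty":-27,"tz":10,"yaw":0},{"grip":-1,"tx":0,"ty":0,"tz":20,"yaw":0},{"grip":-1,"tx":0,"ty":0,"tz":6,"yaw":0}]' | grep -E 'tool|cont'; python3 -m creep '[{"grip":-1,"tx":0,"ty":0,"tz":0,"yaw":0},{"grip":-1,"tx":0,"ty":0,"tz":0,"yaw":0}]' | grep -E 'tool|cont'
```

```text
tool_pos: [0.5445, 0.1245, 0.0615]
contact_force: [-0.0, -0.3, -0.9]
tool_pos: [0.5459, 0.1215, 0.0638]
contact_force: [0.2, -0.3, 0.8]
```

```bash
python3 -m creep '[{"grip":-1,"tx":0,"ty":0,"tz":1.5,"yaw":0},{"grip":-1,"tx":0,"ty":0,"tz":1,"yaw":0},{"grip":-1,"tx":0,"ty":0,"tz":0,"yaw":0},{"grip":-1,"tx":0,"ty":0,"tz":0,"yaw":0}]' | grep -E 'tool|cont'; python3 -m creep '[{"grip":-1,"tx":0,"ty":0,"tz":0.5,"yaw":0},{"grip":-1,"tx":0,"ty":0,"tz":0,"yaw":0},{"grip":-1,"tx":0,"ty":0,"tz":0,"yaw":0}]' | grep -E 'tool|cont'
```

```text
tool_pos: [0.5461, 0.1216, 0.0613]
contact_force: [0.5, -0.3, 1.1]
tool_pos: [0.5461, 0.1217, 0.0607]
contact_force: [1.1, -1.3, 5.4]
```

```bash
python3 -m creep '[{"grip":-1,"tx":0,"ty":0,"tz":0.5,"yaw":0},{"grip":-1,"tx":0,"ty":0,"tz":0,"yaw":0},{"grip":-1,"tx":0,"ty":-1.5,"tz":0,"yaw":0},{"grip":-1,"tx":0,"ty":-1.5,"tz":0,"yaw":0},{"grip":-1,"tx":0,"ty":0,"tz":0,"yaw":0}]' | grep -E 'tool|cont'; python3 -m creep '[{"grip":-1,"tx":0,"ty":-1.5,"tz":-0.1,"yaw":0},{"grip":-1,"tx":0,"ty":0,"tz":0,"yaw":0}]' | grep -E 'tool|cont'; python3 -m creep '[{"grip":-1,"tx":0,"ty":0,"tz":-10,"yaw":0},{"grip":-1,"tx":0,"ty":0,"tz":-27,"yaw":0},{"grip":-1,"tx":-2,"ty":32,"tz":0,"yaw":0},{"grip":-1,"tx":-2,"ty":32,"tz":0,"yaw":0},{"grip":-1,"tx":-1,"ty":26,"tz":0,"yaw":0}]' | grep -E 'tool|cont'; python3 -m creep '[{"grip":-1,"tx":0,"ty":0,"tz":0,"yaw":0},{"grip":-1,"tx":0,"ty":0,"tz":0,"yaw":0}]' | grep -E 'tool|cont'
python3 - <<'E'
from m import *
b,_,c=cam("top");a=cam("scene")[0]
save("v6",np.hstack([cv2.resize(b[155:195,215:265],(400,320),interpolation=2),cv2.resize(a[190:222,215:255],(400,320),interpolation=2)]))
for n,lo,hi in(("red",(0,60,60),(8,255,255)),("red2",(170,60,60),(180,255,255)),("green",(50,90,40),(90,255,255))):print(n,blobs(b,lo,hi,(225,155,260,185),2))
E
```

```text
tool_pos: [0.5457, 0.1244, 0.0604]
contact_force: [0.2, -3.1, 9.4]
tool_pos: [0.5454, 0.1257, 0.0605]
contact_force: [-0.5, -4.8, 7.9]
tool_pos: [0.5547, 0.0347, 0.098]
contact_force: [0.4, -0.6, 0.2]
tool_pos: [0.5548, 0.0355, 0.0976]
contact_force: [-0.5, 1.2, -0.3]
red [(array([241.7, 172.2]), [241, 171, 2, 4, 6])]
red2 []
green [(array([241. , 169.7]), [238, 167, 8, 9, 25])]
```

View pics/v6.png

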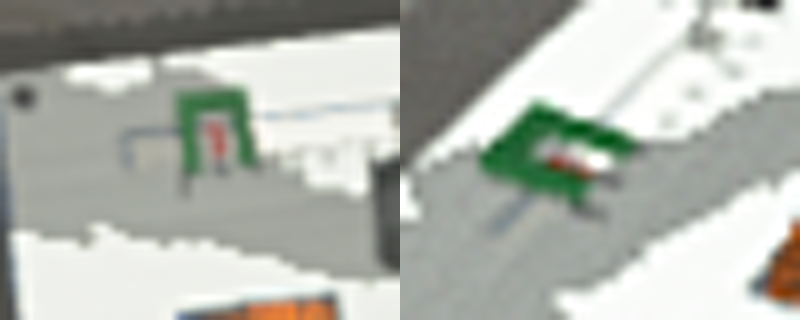

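The pointer is centred in the green gap at (216,138). The wheel has been let go, so now I press the button.

```bash
python3 -m creep '[{"grip":-1,"tx":0,"ty":0,"tz":20,"yaw":0},{"grip":-1,"tx":0,"ty":0,"tz":8,"yaw":0},{"grip":-1,"tx":0,"ty":0,"tz":3,"yaw":0},{"grip":-1,"tx":0,"ty":0,"tz":0,"yaw":0},{"grip":-1,"tx":0,"ty":0,"tz":0,"yaw":0}]' | grep -E 'tool|cont'; python3 -m creep '[{"grip":-1,"tx":0,"ty":0,"tz":1,"yaw":0},{"grip":-1,"tx":0,"ty":0,"tz":1,"yaw":0},{"grip":-1,"tx":0,"ty":0,"tz":1,"yaw":0},{"grip":-1,"tx":0,"ty":0,"tz":0,"yaw":0},{"grip":-1,"tx":0,"ty":0,"tz":0,"yaw":0}]' | grep -E 'tool|cont'
```

```text
tool_pos: [0.5547, 0.0371, 0.0665]
contact_force: [0.3, 0.4, 0.5]
tool_pos: [0.5548, 0.0367, 0.0633]
contact_force: [1.1, -0.0, 0.7]
```

```bash
python3 -m creep '[{"grip":-1,"tx":0,"ty":0,"tz":1,"yaw":0},{"grip":-1,"tx":0,"ty":0,"tz":1,"yaw":0},{"grip":-1,"tx":0,"ty":0,"tz":0,"yaw":0},{"grip":-1,"tx":0,"ty":0,"tz":0,"yaw":0}]' | grep -E 'tool|cont'
```

```text
tool_pos: [0.5548, 0.0367, 0.0611]
contact_force: [1.7, 1.1, 2.5]
```

```bash
python3 -m creep '[{"grip":-1,"tx":0,"ty":0,"tz":0.7,"yaw":0},{"grip":-1,"tx":0,"ty":0,"tz":0.5,"yaw":0},{"grip":-1,"tx":0,"ty":0,"tz":0,"yaw":0},{"grip":-1,"tx":0,"ty":0,"tz":0,"yaw":0}]' | grep -E 'tool|cont'
```

```text
tool_pos: [0.5548, 0.0367, 0.06]
contact_force: [2.4, 2.0, 4.1]
```

```bash
python3 -m creep '[{"grip":-1,"tx":0,"ty":0,"tz":0.4,"yaw":0},{"grip":-1,"tx":0,"ty":0,"tz":0,"yaw":0},{"grip":-1,"tx":0,"ty":0,"tz":0,"yaw":0}]' | grep -E 'tool|cont'
```

```text
tool_pos: [0.5547, 0.0367, 0.0595]
contact_force: [1.6, 1.1, 2.8]
```

```bash
python3 -m creep '[{"grip":-1,"tx":0,"ty":0,"tz":0.4,"yaw":0},{"grip":-1,"tx":0,"ty":0,"tz":0,"yaw":0},{"grip":-1,"tx":0,"ty":0,"tz":0,"yaw":0}]' | grep -E 'tool|cont'
```

```text
tool_pos: [0.5547, 0.0367, 0.0591]
contact_force: [2.2, 1.0, 4.1]
```

```bash
python3 -m creep '[{"grip":-1,"tx":0,"ty":0,"tz":0.3,"yaw":0},{"grip":-1,"tx":0,"ty":0,"tz":0,"yaw":0},{"grip":-1,"tx":0,"ty":0,"tz":0,"yaw":0}]' | grep -E 'tool|cont'
```

```text
tool_pos: [0.5547, 0.0366, 0.059]
contact_force: [1.5, 1.0, 7.5]
```

The button stalls at its stop (z 0.059, 7.5 N). I'll release it and move clear.

```bash
python3 -m creep '[{"grip":-1,"tx":0,"ty":0,"tz":-5,"yaw":0},{"grip":-1,"tx":0,"ty":0,"tz":-15,"yaw":0},{"grip":-1,"tx":0,"ty":0,"tz":-20,"yaw":0},{"grip":-1,"tx":0,"ty":0,"tz":0,"yaw":0},{"grip":-1,"tx":0,"ty":0,"tz":0,"yaw":0}]' | grep -E 'clo|tool|cont'
python3 - <<'E'
from m import *
b,_,c=cam("top");a=cam("scene")[0]
save("v7",np.hstack([cv2.resize(b[155:195,215:265],(400,320),interpolation=2),cv2.resize(a[165:261,195:315],(400,320),interpolation=2)]))
E
```

```text
clock: 20.12
tool_pos: [0.5546, 0.0365, 0.0994]
contact_force: [-0.2, 0.1, -1.7]
```

View pics/v7.png

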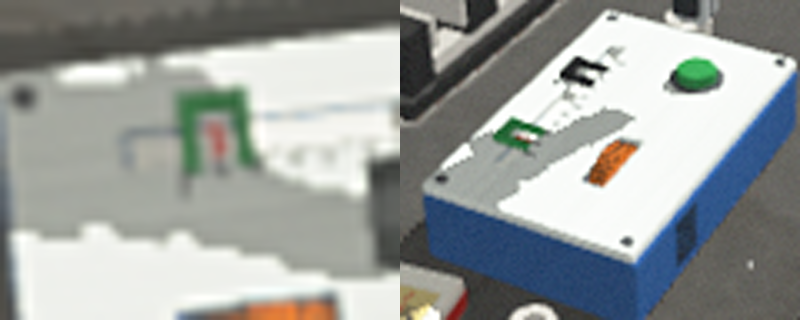

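The pointer is centred at (216,138), the button at (695,72) is up again, and the arm is clear of it.

```bash
python3 -c "
from bench import robot
print(robot.hand_in())"
```

```text
the job is handed in; nothing more can be done
None
```

I rolled the wheel until the red pointer stood centred in the green clip's gap and let go of it. I then pressed the start button to its stop and let it come back up, and the job was handed in with the robot touching nothing, just over 20 s in. Readings taken after each move peaked at about 11.4 N, against the 15 N limit.

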